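# Push the spring-loaded vial slide in and let it catch in the measuring position

## Task

Bring the vial into the light beam: with the fingertips, push the white lobed knob of the spring-loaded slide all the way in to its end stop, then release it so that it springs back and catches on its stop pin halfway, and move clear. Only push: leave the amber vial seated in the slide's socket and do not disturb the tube, jar and flask standing around the fixture.

Things in the scene. Friction and masses are not known exactly. Their poses are not given: they have to be found in the camera images.
- fixture: black metal holder on the dark stone slab (slab top 40 mm above the work surface). Origin on its underside. +x: direction in which the slide is pushed in; z up. Base plate x -70 to 100 mm, 100 mm wide, 12 high; two round-topped uprights at x 5 to 35, y +-32 to +-44, 67 high, with a clear lamp barrel to y 86 and steel detector to y -58; end plate at x 90 to 100, 50 high
- slide (a joint): travel of the aluminium slide along the fixture's +x, m: 0 fully out (start), 0.060 fully in at the end stop. A spring returns it (3 N at 0, 7 N at 0.060, plus 30 N per m/s damping). Its tooth rides past the stop pin from 0.002 to 0.030 (a few N more). Let go beyond 0.035, it springs back and catches on the pin at 0.030; let go earlier, it returns to 0 and can be pushed again
- push_face (a point): centre of the flat outer face of the white knob on the slide's rod, 45 mm above the slab; moves with the slide. Axes as the fixture's: push along +x, the face looks to -x. Knob 36 mm across the flat disc, 42 over its six lobes, 14 thick; behind it 46 mm of 12 mm rod, then the slide's back wall, top 58 mm above the slab. In front of the knob all is free down to the slab
- stop_pin_top (a point): top of the brass stop pin (6 mm diameter), 37 mm above the slab at fixture x -20 mm, y -26 mm, sprung out of a small aluminium housing; it works by itself and needs no touch
- nest (a point): centre of the floor of the round socket in the slide (25 mm bore, 13 mm deep) in which the amber vial stands; moves with the slide, 110.5 mm behind the push face
- vial: amber glass vial, 24 mm diameter, 48 mm high, 30 g, loose in the slide's socket, about 35 mm of it showing. Origin: centre of its underside. z is up along the vial
- tube: clear sample tube with white cap, 28 mm diameter, 67 mm high, standing loose on the slab; bystander. Origin: centre of its underside
- jar: white jar with blue cap, 44 mm diameter, 50 mm high, standing loose on the slab; bystander. Origin: centre of its underside
- flask: small amber bottle with black cap, 36 mm diameter, 75 mm high, standing loose on the slab; bystander. Origin: centre of its underside

How it is judged:
By the outcome, as a careful person would: the job done as asked, in the order asked, and still so for the second after the job is handed in, with the robot touching nothing.
It also fails if it takes over 42 s, if anything falls off the work surface, if the arm or the gripper's body presses on something with over 40 N, if the wrist force passes 120 N, or if a joint passes its speed limit or range.

## Robot

A 6-joint arm with a two-finger parallel gripper is mounted at the origin on the work surface. World frame = base frame: x ahead of the robot, y to its left, z up, the work surface at z = 0. Lengths are in m, angles in rad, forces in N, time in s.
With the tool pointing down it reaches from about 0.375 to 0.975 m from the base axis. Payload 3.8 kg.
Tool frame: the origin (TCP) lies midway between the tips of the shut fingers; the grasp point (between the pads) lies 19 mm behind it; x points along the fingers, y is the direction in which the jaws open and shut, and the axes are right-handed (so a half turn about x gives the same grasp; the last joint's range is limited). The gripper opens to 88 mm and grips with 3 to 60 N. Pads are 18 mm wide; open, the fingers measure 123 mm over their backs; the gripper's body (75 mm by 187 mm) begins 45 mm behind the grasp point.
Start: joints at [-1.221, 0.264, 1.604, -0, 1.274, -0.037], TCP at [0.255, -0.625, 0.239] pointing down, gripper open.
Joint ranges: [-2.63, 2.63], [-0.94, 2.18], [0.31, 2.57], [-1.31, 4.45], [0, 2.66], [-2.55, 2.55]. Speed limits (rad/s): [2.57, 2.57, 3.14, 3.14, 3.14, 3.14].

## Interface

Orientations are given as a rotation vector (axis times angle).
In Python, from cell import manip, inverse_kinematics, cams, order gives the robot as it stands. Calls block until the motion is done:
- manip.move_pose(position, orientation): joint-space move of the TCP to a pose.
- manip.move_linear(position, rate=0.15, rot=None): straight line of the TCP; rot=None keeps the orientation; rate is the mean speed in m/s.
- manip.set_joints(angles): joint-space move.
- manip.set_gripper(opening, force=None): finger opening in m; force is the grip in N (None keeps the last); returns when the fingers have stopped.
- manip.dwell(seconds).
- inverse_kinematics(position, orientation): joint angles nearest the present ones, or None.
- manip.state(): the state.
- cams.capture(name): name is "scene" or "top"; returns a dict with "image" (480x640x3 uint8, blue, green, red), "z_map" (480x640 float32, m along the optical axis (not along the pixel's ray), 0 where there is no reading), "intrinsics" (3x3 intrinsics, pixels), "k1" (the pictures are not rectified: a ray, as slopes to the right and down, at radius r is drawn at 1 + k1 r^2 times it, then the intrinsics apply), "position" and "orientation" of the camera in the world. Camera axes: x right, y down, z forward; pixel columns grow to the right and rows downward; lengths in m; the calibration is good to about 2 mm. A picture is of the moment at which its call begins.
A pose or a line that the arm cannot do raises manip.IKError and nothing moves.
- order.close_job(): hands the job in, once; it reports no verdict.
The state is a dict: "clock": time; "joint_pos": joint angles; "joint_velocities": joint speeds; "tau": joint torques, N m; "tool_pos": TCP position; "tcp_rot": TCP orientation; "contact_force": force on the tool from outside, world axes, zero at the start; "moment": the same for the moment, N m; "gripper_width": finger opening in m.
Only numpy, scipy, OpenCV 4.12 (cv2) and the standard library are available. Lean on these libraries where they do the work, as an engineer would, in place of code of your own. Each camera call takes 0.05 s, during which the arm holds its last target.

## Working session

There is one attempt and no reset: what is moved stays moved. The work goes in short steps, each a Python script; the robot and the scene stay as the last script left them, time stands still between calls to the robot, and variables do not carry over. Pictures are saved under pics/ and viewed, and the job is handed in when it is done.

```bash
ls; mkdir -p pics; python3 - <<'E'
from cell import manip, cams
import cv2, numpy as np
for n in ("scene","top"):
    c=cams.capture(n); cv2.imwrite(f"pics/{n}0.png",c["image"]); np.savez(f"{n}0.npz",**c)
    print(n,c["intrinsics"].tolist(),c["k1"],c["position"],c["orientation"])
s=manip.state(); print(s["clock"],s["tool_pos"],s["tcp_rot"],s["contact_force"],s["gripper_width"])
E
```

```text
pics
scene [[484.0493954036845, 0.0, 309.9549290679978], [0.0, 484.0493954036845, 239.03335884594054], [0.0, 0.0, 1.0]] 0.0030437413915799408 [0.9316735  0.3484544  0.73956865] [-1.13731477 -2.62103907  0.67713315]
top [[450.88089102023457, 0.0, 315.5653987459349], [0.0, 450.88089102023457, 246.59769402910496], [0.0, 0.0, 1.0]] -0.09488441309738366 [0.49387517 0.09335986 0.84392181] [-2.01192944  2.17703431 -0.26371108]
0.1 [ 0.2544181  -0.62453828  0.23754832] [ 2.00991123  0.39569703 -2.01056754] [-0.22720414  0.15257879  1.23800273] 0.08813085912385872
```

View pics/scene0.png

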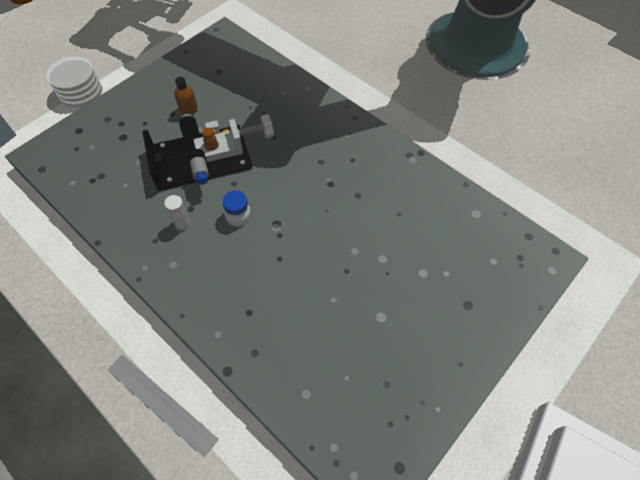

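View pics/top0.png

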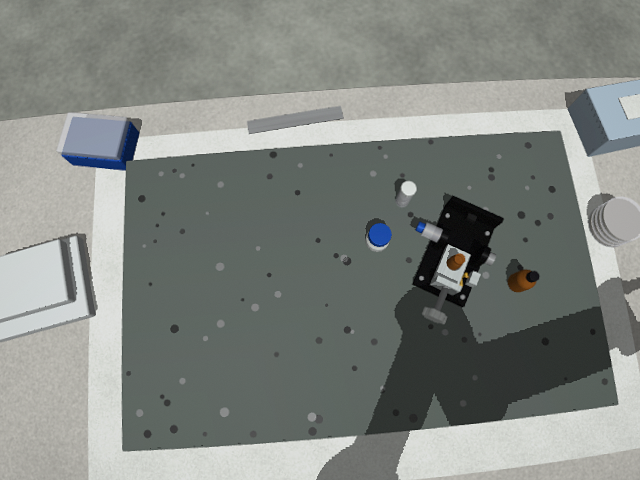

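The fixture shows at top px about (455,255), with the knob at top (434,314) and scene (267,126). The bystanders sit to its sides and the far end, clear of the knob. Zooming in and measuring next.

```bash
cat > h.py <<'E'
import numpy as np, cv2
from scipy.spatial.transform import Rotation as R
def rays(c,uv):
    K=c["intrinsics"];k=float(c["k1"]);uv=np.atleast_2d(np.asarray(uv,float))
    p=cv2.undistortPoints(uv.reshape(-1,1,2),K,np.array([k,0,0,0.])).reshape(-1,2)
    return np.c_[p,np.ones(len(p))]
def Rm(c): return R.from_rotvec(c["orientation"]).as_matrix()
def onz(c,uv,z):
    d=rays(c,uv)@Rm(c).T; o=c["position"]; return o+d*((z-o[2])/d[:,2])[:,None]
def deproj(c,uv):
    uv=np.atleast_2d(uv).astype(int); z=c["z_map"][uv[:,1],uv[:,0]]
    return c["position"]+(rays(c,uv)*z[:,None])@Rm(c).T
def tri(c1,u1,c2,u2):
    d1=(rays(c1,u1)@Rm(c1).T)[0];d2=(rays(c2,u2)@Rm(c2).T)[0]
    A=np.c_[d1,-d2];t=np.linalg.lstsq(A,c2["position"]-c1["position"],rcond=None)[0]
    a=c1["position"]+d1*t[0];b=c2["position"]+d2*t[1];return (a+b)/2,np.linalg.norm(a-b)
def zoom(img,x0,y0,x1,y1,s,f): cv2.imwrite(f,cv2.resize(img[y0:y1,x0:x1],None,fx=s,fy=s,interpolation=cv2.INTER_CUBIC))
E
python3 - <<'E'
from h import *
s=np.load("scene0.npz");t=np.load("top0.npz")
zoom(s["image"],135,75,285,195,5,"pics/s1.png")
zoom(t["image"],400,190,520,330,4,"pics/t1.png")
for n,c,b in(("scene",s,(135,75,290,235)),("top",t,(360,170,545,330))):
    u,v=np.meshgrid(np.arange(b[0],b[2]),np.arange(b[1],b[3]));uv=np.c_[u.ravel(),v.ravel()]
    P=deproj(c,uv);ok=c["z_map"][uv[:,1],uv[:,0]]>0
    print(n,ok.mean(),np.histogram(P[ok,2],bins=np.arange(0,.14,.01)))
E
```

```text
scene 0.996008064516129 (array([    0,     0,     0,  5625, 11841,  2472,   834,   847,   945,
        1337,   719,    81,     0,     0]), array([0.  , 0.01, 0.02, 0.03, 0.04, 0.05, 0.06, 0.07, 0.08, 0.09, 0.1 ,
       0.11, 0.12, 0.13, 0.14]))
top 0.9954391891891892 (array([    0,     0,     0, 14671,  7611,  2651,   890,   661,  1153,
        1095,   643,    90,     0,     0]), array([0.  , 0.01, 0.02, 0.03, 0.04, 0.05, 0.06, 0.07, 0.08, 0.09, 0.1 ,
       0.11, 0.12, 0.13, 0.14]))
```

View pics/s1.png

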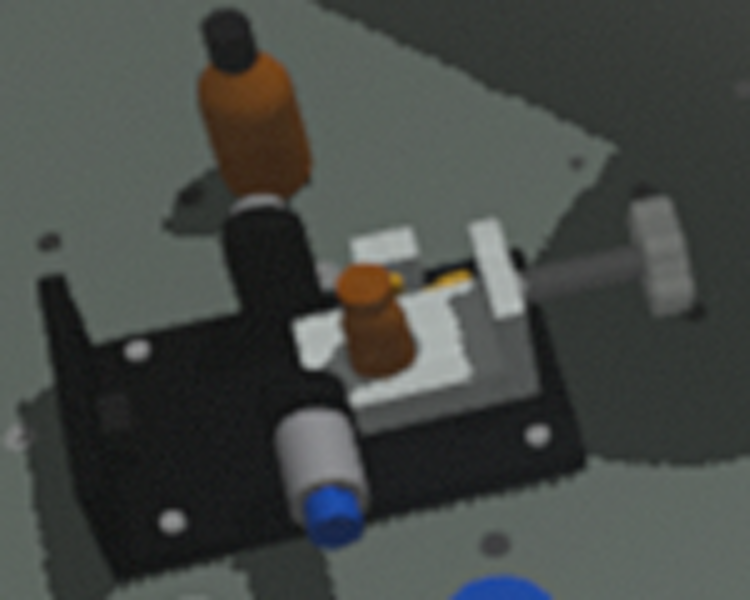

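View pics/t1.png

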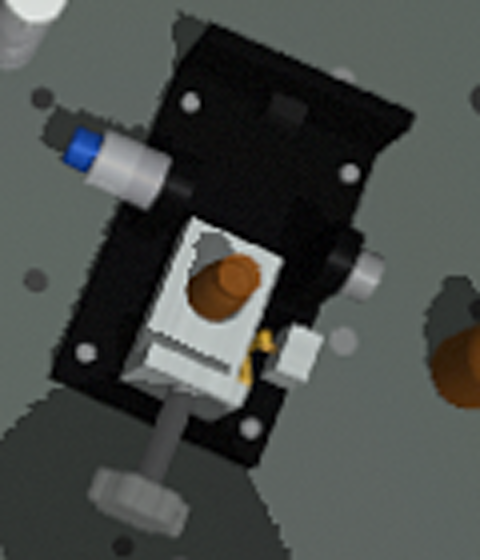

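```bash
cat > meas.py <<'E'
from h import *
s=np.load("scene0.npz");t=np.load("top0.npz")
def blobs(c,b,pred):
    u,v=np.meshgrid(np.arange(b[0],b[2]),np.arange(b[1],b[3]));uv=np.c_[u.ravel(),v.ravel()]
    return uv,deproj(c,uv)
T=np.array([(447.5,215.5),(487.3,233.3),(421.5,278),(462.5,297)])
S=np.array([(169.4,179.2),(162.6,145),(242.6,161.8)])
PT=onz(t,T,.0525);PS=onz(s,S,.0525);print(PT[:,:2].round(4).tolist(),PS[:,:2].round(4).tolist())
for i in range(3): print("tri screws",tri(t,T[i],s,S[i]))
for A in(PT,PS):
    print("yaw from screw side",np.degrees(np.arctan2(*(A[0]-A[2])[[1,0]])),"from cross",np.degrees(np.arctan2(*(A[0]-A[1])[[1,0]]))-90)
print(np.degrees(np.arctan2(*(PT[1]-PT[3])[[1,0]])))
for n,c,b in(("scene",s,(255,108,280,142)),("top",t,(418,300,450,328))):
    uv,P=blobs(c,b,0)
    m=(P[:,2]>.066)&(c["z_map"][uv[:,1],uv[:,0]]>0);Q=P[m]
    print(n,m.sum(),"mean",Q.mean(0).round(4),"min",Q.min(0).round(4),"max",Q.max(0).round(4),"uvmean",uv[m].mean(0))
    np.save(f"knob_{n}.npy",Q)
# direct triangulation knob top-lobe-ish centre silhouettes
E
python3 meas.py
python3 - <<'E'
from h import *
s=np.load("scene0.npz");t=np.load("top0.npz")
zoom(s["image"],225,95,295,155,10,"pics/s2.png")
zoom(t["image"],410,270,470,330,10,"pics/t2.png")
E
```

```text
[[0.7291, -0.1695], [0.6894, -0.239], [0.6166, -0.105], [0.5765, -0.1741]] [[0.7298, -0.1695], [0.6898, -0.2384], [0.6166, -0.1046]]
tri screws (array([ 0.72949358, -0.16992788,  0.05166178]), np.float64(0.00044635735804251673))
tri screws (array([ 0.68952201, -0.23924651,  0.05163859]), np.float64(0.00015880639032095204))
tri screws (array([ 0.61653916, -0.10488407,  0.05235206]), np.float64(0.0002781486217045169))
yaw from screw side -29.820940408137183 from cross -29.759085182103362
yaw from screw side -29.80156264814723 from cross -30.16243110414748
-29.89662257851655
scene 269 mean [ 0.5556 -0.106   0.0934] min [ 0.5392 -0.131   0.0683] max [ 0.5705 -0.0902  0.1069] uvmean [264.81412639 126.58736059]
top 349 mean [ 0.5503 -0.1103  0.0938] min [ 0.5321 -0.13    0.0689] max [ 0.5717 -0.089   0.1061] uvmean [435.36962751 312.57020057]
```

View pics/s2.png

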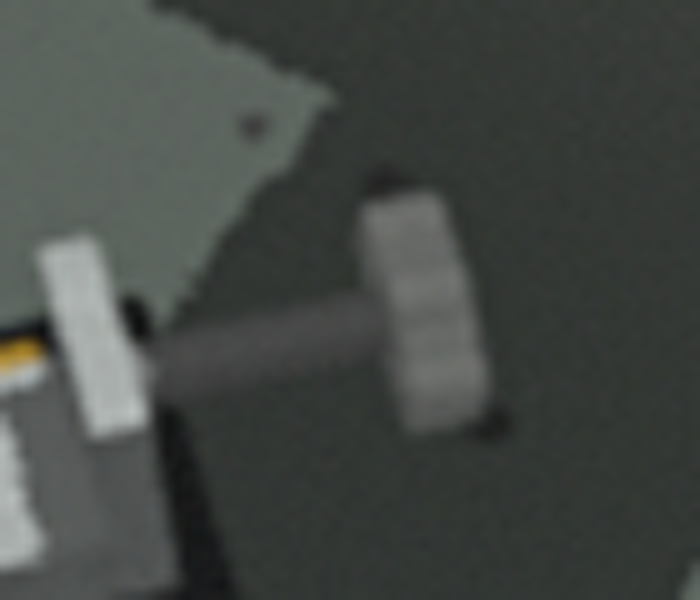

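View pics/t2.png

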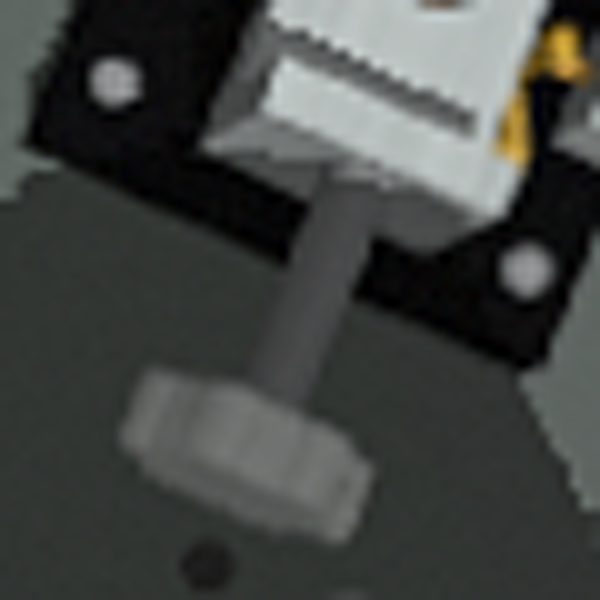

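```bash
python3 - <<'E'
from h import *
y=np.radians(-29.85);d=np.array([np.cos(y),np.sin(y)]);n=np.array([-d[1],d[0]])
c=np.array([.6529,-.1719])
s=np.load("scene0.npz");t=np.load("top0.npz")
for k in("scene","top"):
    Q=np.load(f"knob_{k}.npy");X=(Q[:,:2]-c)@d;Y=(Q[:,:2]-c)@n
    print(k,"x pct",np.percentile(X,[1,5,25,50,75,95,99]).round(4),"y",np.percentile(Y,[1,5,50,95,99]).round(4),"z",np.percentile(Q[:,2],[1,5,50,95,99]).round(4))
# plate corners: near edge corners in top (412.8+..)
A=onz(t,[(413,284.5),(464,307)],.052);print("plate near corners fixt",[( (a[:2]-c)@d,(a[:2]-c)@n) for a in A])
# upper rim of knob, front edge and back edge: triangulate topmost lobes' edges (front top centre)
for ut,us in(((435.2,320.4),None),):
    pass
f=onz(t,[(425.5,306.8),(446.5,317),(434,310.5)],.105);print([((a[:2]-c)@d,(a[:2]-c)@n) for a in f])
# rod line in top: edges mid near slide (444.5,289) & near knob (438.8,308)
g=onz(t,[(443.5,291),(439.2,307)],.091);print("rod top",[((a[:2]-c)@d,(a[:2]-c)@n) for a in g])
E
```

```text
scene x pct [-0.1276 -0.1269 -0.1227 -0.1177 -0.1142 -0.1028 -0.1   ] y [-0.0107 -0.0061  0.009   0.0214  0.0229] z [0.0702 0.0742 0.0929 0.1045 0.1056]
top x pct [-0.1306 -0.1299 -0.1282 -0.1224 -0.1163 -0.0991 -0.0954] y [-0.0186 -0.0158  0.0021  0.019   0.0214] z [0.0704 0.079  0.0922 0.1042 0.1052]
plate near corners fixt [(np.float64(-0.08204094900739316), np.float64(0.049290404785002045)), (np.float64(-0.08056338132210292), np.float64(-0.04896378297786588))]
[(np.float64(-0.12008447673842897), np.float64(0.0230131557206383)), (np.float64(-0.12088980527796124), np.float64(-0.015007138501605276)), (np.float64(-0.11975704164986643), np.float64(0.007881280847029564))]
rod top [(np.float64(-0.07945433081767765), np.float64(0.0027897117615502966)), (np.float64(-0.10773924815565404), np.float64(-0.0006374877423411647))]
```

Yaw is −29.85° and the two views agree. The push face is at about (0.540, −0.107, 0.085), which puts it 45 mm above the slab. Next I go to a standoff with shut fingers pointing down and jaws across the push direction.

```bash
cat >> h.py <<'E'
yaw=np.radians(-29.85);d=np.array([np.cos(yaw),np.sin(yaw),0]);n=np.array([-d[1],d[0],0])
C=np.array([.6529,-.1719,0]); face0=-.130
def P(x,y,z): return C+x*d+y*n+np.array([0,0,z])
def ori(sg):
    X=np.array([0,0,-1.]);Z=sg*d;Y=np.cross(Z,X);return R.from_matrix(np.c_[X,Y,Z]).as_rotvec()
E
python3 - <<'E'
from h import *
from cell import manip,cams,inverse_kinematics as ik
print(R.from_rotvec(manip.state()["tcp_rot"]).as_matrix().round(2))
for sg in(1,-1):
    for x,z in((face0-.05,.2),(face0-.05,.072),(face0+.06,.072)):
        q=ik(P(x,0,z),ori(sg));print(sg,x,z,None if q is None else np.round(q,2))
E
```

```text
[[-0.    0.38 -0.93]
 [ 0.   -0.93 -0.38]
 [-1.   -0.   -0.  ]]
1 -0.18 0.2 [-0.21 -0.03  2.01 -0.    1.17 -1.26]
1 -0.18 0.072 [-0.21  0.11  2.12 -0.    0.91 -1.26]
1 -0.07 0.072 [-0.27  0.29  1.9  -0.    0.95 -1.32]
-1 -0.18 0.2 [-0.21 -0.03  2.01  0.    1.17  1.88]
-1 -0.18 0.072 [-0.21  0.11  2.12  0.    0.91  1.88]
-1 -0.07 0.072 [-0.27  0.29  1.9   0.    0.95  1.82]
```

```bash
python3 - <<'E'
from h import *
from cell import manip,cams
manip.set_gripper(0.0)
manip.move_pose(P(face0-.05,0,.2),ori(1))
manip.move_linear(P(face0-.05,0,.072),rate=.12)
s=manip.state();print(s["clock"],s["tool_pos"],s["contact_force"],s["gripper_width"],(s["tool_pos"]-C)@d,(s["tool_pos"]-C)@n)
for k in("scene","top"):
    c=cams.capture(k);np.savez(k+"1.npz",**c)
    b=(200,60,310,170) if k=="scene" else (380,230,480,340)
    zoom(c["image"],*b,5,f"pics/{k}1.png")
E
```

```text
4.75 [ 0.49755413 -0.08248396  0.07280235] [-0.13855266 -0.46405264  0.84165409] 0.0005654219337878403 -0.1792414964079193 0.00023287675764738897
```

View pics/scene1.png

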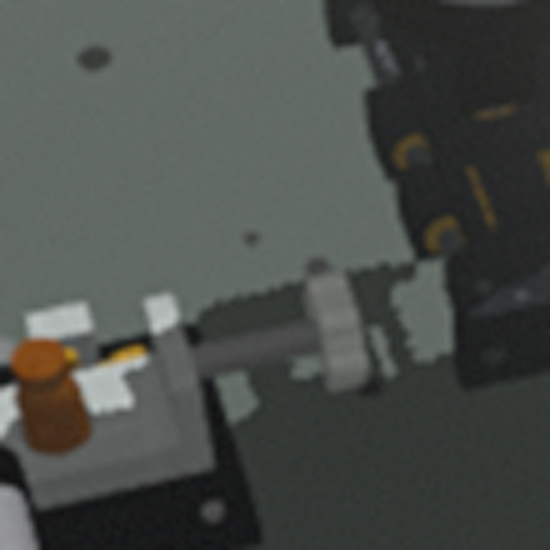

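View pics/top1.png

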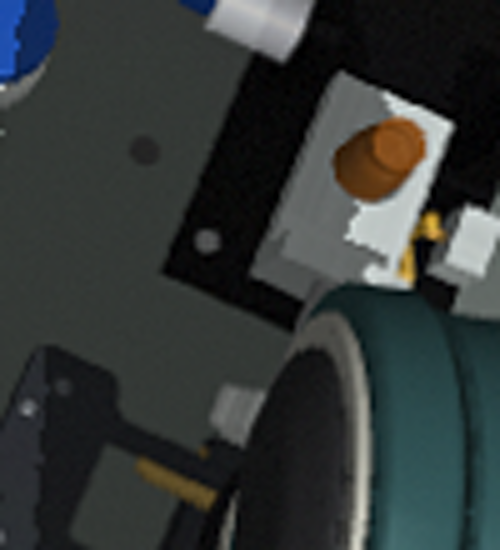

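The tool is aligned and clear of the knob (scene crop: knob (340,330), gripper right of x≈450). Now the push, watching the force.

```bash
python3 - <<'E'
from h import *
from cell import manip,cams
b=manip.state()["contact_force"].copy()
def st():
    s=manip.state();return s["clock"],(s["tool_pos"]-C)@d,(s["contact_force"]-b)@d
x=face0-.025;manip.move_linear(P(x,0,.072),rate=.1)
while x<face0+.005:
    x+=.003;manip.move_linear(P(x,0,.072),rate=.05);t,a,f=st();print(f"{t:.2f} {x:.4f} {a:.4f} {f:.1f}")
    if f<-2: break
    if t>14: break
E
```

```text
5.50 -0.1520 -0.1523 -1.3
5.75 -0.1490 -0.1489 -0.1
6.00 -0.1460 -0.1458 -0.1
6.25 -0.1430 -0.1427 0.0
6.50 -0.1400 -0.1398 -0.4
6.75 -0.1370 -0.1377 -3.4
```

```bash
python3 - <<'E'
from h import *
from cell import manip,cams
b=np.array([-0.139,-0.464,0.842])
def st():
    s=manip.state();return s["clock"],(s["tool_pos"]-C)@d,(s["contact_force"]-b)@d
def go(x,r):
    manip.move_linear(P(x,0,.072),rate=r);t,a,f=st();print(f"{t:.2f} {x:.4f} {a:.4f} {f:.1f}");return t,a,f
for x in(-.127,-.107,-.087): 
    t,a,f=go(x,.05)
    if f<-20: break
else:
    while x<-.068:
        x+=.0015; t,a,f=go(x,.03)
        if f<-18: break
for k in("scene",):
    c=cams.capture(k);zoom(c["image"],120,50,300,230,4,f"pics/{k}2.png")
E
```

```text
7.10 -0.1270 -0.1278 -3.6
7.65 -0.1070 -0.1078 -5.3
8.20 -0.0870 -0.0882 -6.3
8.45 -0.0855 -0.0868 -6.3
8.70 -0.0840 -0.0854 -7.1
8.95 -0.0825 -0.0839 -5.7
9.20 -0.0810 -0.0825 -6.6
9.45 -0.0795 -0.0810 -7.0
9.70 -0.0780 -0.0795 -7.0
9.95 -0.0765 -0.0792 -10.6
10.20 -0.0750 -0.0792 -15.3
10.45 -0.0735 -0.0792 -19.0
```

View pics/scene2.png

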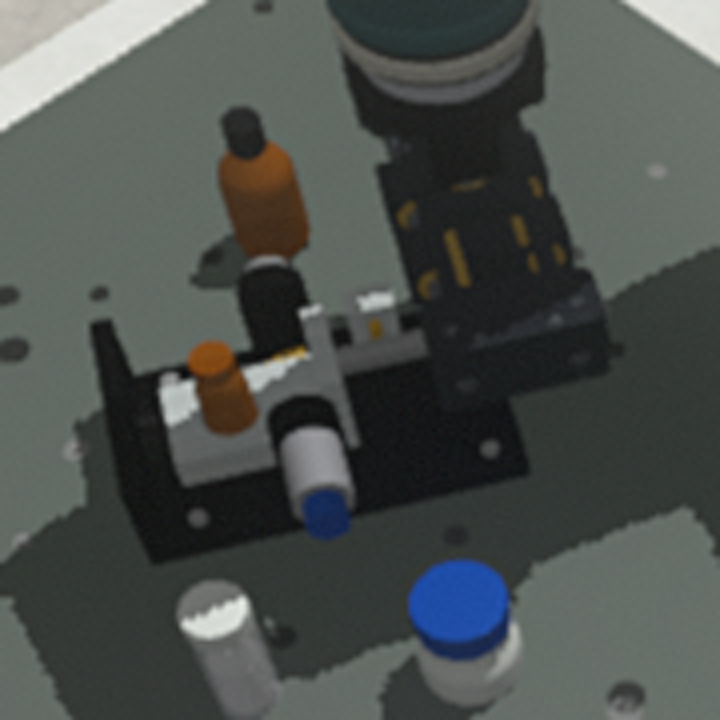

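The slide is at its end stop: position stalled at −0.0792 (60 mm after contact) while the force rose from 7 to 19 N, and the vial is still seated. Now I release it and move clear.

```bash
python3 - <<'E'
from h import *
from cell import manip,cams
b=np.array([-0.139,-0.464,0.842])
def st(): 
    s=manip.state();print(s["clock"],(s["tool_pos"]-C)@d,(s["contact_force"]-b)@d)
manip.move_linear(P(-.097,0,.072),rate=.06);st()
manip.move_linear(P(-.19,0,.072),rate=.1);st()
manip.move_linear(P(-.19,0,.22),rate=.15)
manip.set_joints([-1.0,0.1,1.6,0,1.274,-.5]);st()
manip.dwell(.5)
for k in("scene","top"):
    c=cams.capture(k);np.savez(k+"3.npz",**c)
    b_=(120,50,300,235) if k=="scene" else (360,170,550,335)
    zoom(c["image"],*b_,4,f"pics/{k}3.png")
E
```

```text
11.0417 -0.09858436873692214 -5.786777002712852
12.125 -0.18901289967442308 -0.191608716625561
15.075 -0.04642903541621043 0.15238678878089168
```

View pics/scene3.png

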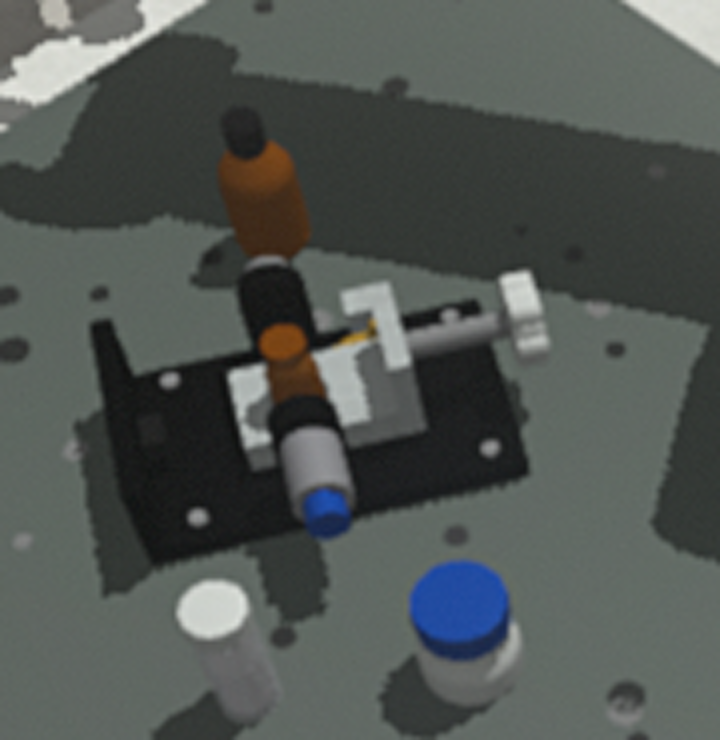

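View pics/top3.png

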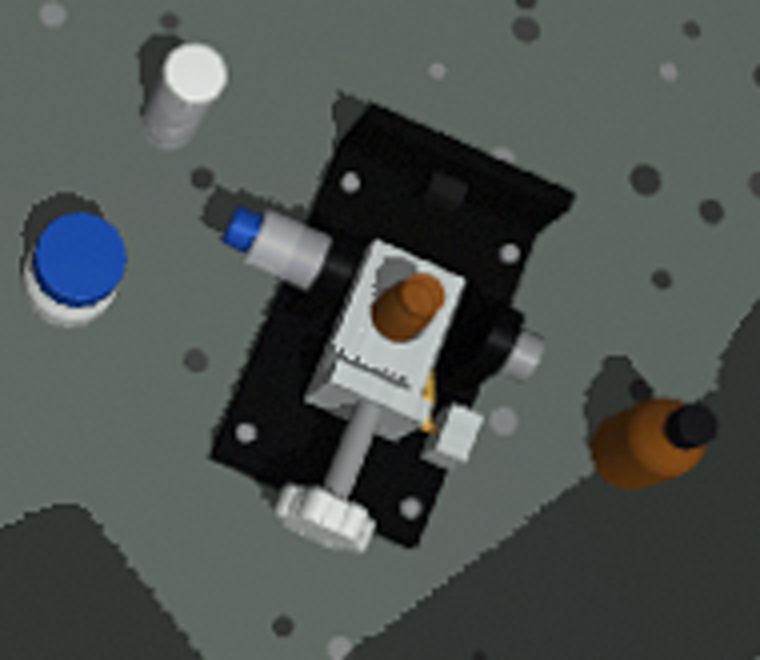

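The slide is now about halfway, with the vial between lamp and detector (scene crop (285,345), top crop (420,295)). Before handing in, I check the numbers.

```bash
python3 - <<'E'
from h import *
from cell import order,manip
def knob(c,b):
    u,v=np.meshgrid(np.arange(b[0],b[2]),np.arange(b[1],b[3]));uv=np.c_[u.ravel(),v.ravel()]
    Q=deproj(c,uv);Q=Q[(c["z_map"][uv[:,1],uv[:,0]]>0)&(Q[:,2]>.095)];return np.percentile((Q-C)@d,5)
A,B=np.load("top0.npz"),np.load("top3.npz")
print("knob travel",knob(B,(426,288,456,312))-knob(A,(418,300,450,328)))
def cent(c,b,f):
    h=cv2.cvtColor(c["image"],cv2.COLOR_BGR2HSV)[b[1]:b[3],b[0]:b[2]];m=f(h);v,u=np.nonzero(m);return np.array([u.mean()+b[0],v.mean()+b[1]]).round(2)
am=lambda h:(h[...,0]<20)&(h[...,1]>150)&(h[...,2]>60)
bl=lambda h:(h[...,0]>100)&(h[...,0]<130)&(h[...,1]>150)
wh=lambda h:(h[...,1]<40)&(h[...,2]>190)
for nm,b,f in(("flask",(505,262,545,298),am),("jar",(362,215,395,255),bl),("tube",(398,178,420,200),wh)):
    print(nm,cent(A,b,f),cent(B,b,f))
va=cent(A,(444,250,468,272),am);vb=cent(B,(448,232,475,262),am)
print("vial move mm",(onz(B,vb,.1)-onz(A,va,.1))@d*1e3,(onz(B,vb,.1)-onz(A,va,.1))@n*1e3)
order.close_job();print(manip.state()["clock"])
E
```

```text
knob travel 0.02869879178149526
flask [521.87 282.24] [521.87 282.35]
jar [379.32 234.31] [379.34 234.39]
tube [408.49 187.94] [408.46 187.97]
vial move mm [29.12700995] [-0.10023198]
the job is handed in; nothing more can be done
the job is handed in; nothing more can be done
```

The slide is caught on its stop pin halfway, the vial is in the light beam, and I have handed the job in. The interface gives no verdict.

- **Push:** with the fingers shut and pointing down, I pushed the knob until the position stalled 60 mm after contact. The force then rose from 7 N to about 19 N, so the slide was on its end stop. I then released it and moved the arm clear.
- **Slide and vial:** in the last top-camera pictures the knob stands 28.7 mm and the vial 29.1 mm in from the start, against the 30 mm catch. That difference is within the camera's 2 mm accuracy. The vial moved only 0.1 mm sideways and stands seated.
- **Bystanders:** the tube, jar and flask each shifted by about 0.1 pixel or less, so they did not move.
- **Time:** the clock read 15.1 s just before the last pictures. The reading after handing in was refused.

No check failed or disagreed.

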